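# Load the coupon tray into the welding turntable and hold its index plunger back

### The job

Take the loaded coupon tray by its handle and slide it into the holder on the welding turntable, keeping it level, fully home against the end stop with both steel coupons still lying in it, and let go of it. Then pull the turntable's index plunger fully back and hold it there, clear of its hole, so that I can swing the table round: finish while you are still holding it back. Do not turn the table yourself, and leave the other things on the bench alone.

Things in the scene. Friction and masses are not known exactly. Their poses are not given: they have to be found in the camera images.
- tray: Loose aluminium coupon tray, 0.75 kg with its load. Origin: centre of its underside; z up, x along its length. Floor 130 (x) x 120 (y) x 4 mm; its long edges stick out 11 mm beyond the side rims. Rims and a 12 mm wide middle rib reach 16 mm above the underside. Its two ends are alike: either may lead.
- tray_handle (a point): Middle of the tray's steel lifting handle, straight over the tray's origin, 66 mm above its underside: a level square bar 90 mm long (x), 14 mm wide (y), 14 mm high, on two 12 mm posts at x = +-39 mm. Grip it from above, fingers closing along y. Axes as the tray's.
- coupon_left: Loose steel weld coupon, 100 x 32 x 8 mm, 0.2 kg, lying flat in the tray's lane on the +y side of the handle (centre about 26 mm from the middle). Origin: centre of its underside, 4 mm above the tray's underside. It can slide a few mm in its lane.
- coupon_right: The same kind of coupon, in the lane on the -y side of the handle.
- holder_home (a point): Where the tray's origin lies when fully home: on the holder's flat bed, 60 mm above the bench, on the turntable's axis. x axis = the way the tray slides in, z up. The holder is bolted on the disc (230 mm across, top at 56 mm). End stop: wall 14 mm high, face at x = 65 mm, met by the tray's leading edge when home.
- holder_mouth (a point): Middle of the front edge of the holder's bed (150 mm wide), 85 mm before holder_home, same axes. From here x = 0 to 30 mm flared guides narrow from 140 mm to the rails at x = 30 to 150 mm: walls 124 mm apart, 14 mm high, 6 mm thick, each with a lip over the tray's edge: underside 10 mm above the bed, inner edges 106 mm apart.
- disc (a joint): Turn of the turntable's disc about its vertical axis, rad, 0 at the start. While the pin sits in its hole the disc is locked, with about 0.013 rad of play either way; with the pin drawn only a bearing drag of about 0.4 N m resists.
- plunger (a joint): Travel of the sprung index plunger in m: 0 = pin seated in a hole in the disc's rim, 0.012 = fully back against its stop. The 10 mm thick pin sits 7 mm deep in the hole. The spring draws it in with about 6 N at 0, rising to about 14 N fully back; let go, it snaps in.
- plunger_knob (a point): Centre of the round head (28 mm across, 16 mm long) of the plunger's black pull knob, level, 48 mm above the bench, 184 mm from the turntable's axis; moves with the plunger. It pulls straight out along this point's -y. Behind it a neck 16 mm thick, 21 mm long, then a bracket 44 mm wide, 66 mm high, outer face 37 mm away. Room to pinch it from above, fingers closing along x.
- chipping_hammer: Bystander: chipping hammer with wooden handle, about 180 mm long, lying to the right of the turntable, beyond the plunger.
- wire_brush: Bystander: wire brush with wooden back, 270 x 30 mm, 36 mm high, lying to the right of the turntable, nearest the robot.
- angle_offcut: Bystander: piece of steel angle, 100 mm long, 40 x 40 mm, lying behind the turntable to the left.
- stub_tin: Bystander: round open tin of electrode stubs, 72 mm across, 85 mm high (stubs up to 113 mm), standing to the left.
Not all that is in view belongs to the job. What is shaped like the tray but green is not meant.

How it is judged (in metres and radians):
On the way:
1. the loaded tray is fully home in the holder and let go, with the index plunger still seated (x of tray in the frame of holder_home between -0.004 and 0.004 m and y of tray in the frame of holder_home between -0.005 and 0.005 m and z of tray in the frame of holder_home between -0.003 and 0.003 m and angle between the x axis of tray and the x axis of holder_home, either way round below 0.05 rad and angle between tray's own z axis and vertical below 0.04 rad and x of coupon_left in the frame of tray between -0.02 and 0.02 m and y of coupon_left in the frame of tray between 0.01 and 0.045 m and z of coupon_left in the frame of tray between 0.001 and 0.008 m and x of coupon_right in the frame of tray between -0.02 and 0.02 m and y of coupon_right in the frame of tray between -0.045 and -0.01 m and z of coupon_right in the frame of tray between 0.001 and 0.008 m and contact force between the fingers and tray below 0.1 N and value of joint plunger below 0.003 m), for 0.2 s.
At the end, for the whole second after the job is handed in: Fingers hold the plunger at rest, back 10 mm or more of 12, pushing over 5 N; tray let go, on the bed within 4 mm of home along the rails, 5 across, 3 in height, straight to 0.05 rad, level to 0.04; each coupon flat in its lane; disc within 0.04 rad of its start (x of tray in the frame of holder_home between -0.004 and 0.004 m and y of tray in the frame of holder_home between -0.005 and 0.005 m and z of tray in the frame of holder_home between -0.003 and 0.003 m and angle between the x axis of tray and the x axis of holder_home, either way round below 0.05 rad and angle between tray's own z axis and vertical below 0.04 rad and x of coupon_left in the frame of tray between -0.02 and 0.02 m and y of coupon_left in the frame of tray between 0.01 and 0.045 m and z of coupon_left in the frame of tray between 0.001 and 0.008 m and x of coupon_right in the frame of tray between -0.02 and 0.02 m and y of coupon_right in the frame of tray between -0.045 and -0.01 m and z of coupon_right in the frame of tray between 0.001 and 0.008 m and value of joint disc between -0.04 and 0.04 rad and value of joint plunger above 0.01 m and velocity of joint plunger between -0.005 and 0.005 m/s and contact force between the fingers and plunger above 5 N and contact force between the fingers and tray below 0.1 N and linear speed of tray below 0.02 m/s); the arm keeps its last pose, push and grip.
It fails at once if the turntable is turned by more than 0.06 rad (value of joint disc above 0.06 rad or value of joint disc below -0.06 rad).
It fails at once if the loaded tray is tipped by more than 0.4 rad (angle between tray's own z axis and vertical above 0.4 rad).
It fails at once if a bystander is moved by more than 30 mm (distance of any of chipping_hammer, wire_brush, angle_offcut, stub_tin from where it was at the start of the episode above 0.03 m).
It also fails if it takes over 51 s, if anything falls off the work surface, if the arm or the gripper's body presses on something with over 40 N, if the wrist force passes 120 N, or if a joint passes its speed limit or range.

### The arm

A 7-joint arm with a two-finger parallel gripper is mounted at the origin on the work surface. World frame = base frame: x ahead of the robot, y to its left, z up, the work surface at z = 0. Lengths are in m, angles in degrees, forces in N, time in s.
With the tool pointing down it reaches from about 0.4 to 0.9 m from the base axis. Payload 5.5 kg.
Tool frame: the origin (TCP) lies at the centre of the arm's flange, where the gripper is bolted on; the fingertips stand 173 mm ahead of it and the grasp point (between the pads) lies robot.pinch_z ahead of it (robot.pinch_z is the distance from the TCP to the grasp point, in m); z points along the fingers, y is the line along which they close (so a half turn about z gives the same grasp; the last joint's range is limited). The gripper opens to 85 mm and grips with 20 to 120 N. Pads are 22 mm wide; open, the fingers measure 114 mm over their backs; the gripper's body (76 mm by 85 mm) begins 54 mm behind the grasp point. The pads swing forward as they close: fully open they stand 13 mm farther back than shut.
Start: joints at [-47.945, 28.699, -24.465, 88.831, 12.651, 65.22, -12.049], TCP at [0.295, 0.579, 0.405] pointing down, gripper open.
Joint ranges: [-164.97, 164.97], [-17.58, 116.51], [-87.97, 89.64], [11.32, 138.91], [-80.73, 260.73], [10.89, 115.49], [-147.41, 147.41]. Speed limits (degrees/s): [147.25, 147.25, 180, 180, 180, 180, 180].

### API

Orientations are given as a 3x3 rotation matrix whose columns are the frame's x, y, z axes.
In Python, from station import monitor, vision, robot gives the robot as it stands. The module is installed in compiled form; this text tells all that it offers.
- The arm moves only by the tool move_arm, never from a script. Its argument "targets" is a list that holds one entry, the list of rows, each a list of 5 numbers: the shift along the tool's x, y, z in mm, then the turn about the tool's z in rad, then the finger opening in mm, from 0 to 85.4. In form: [[[x, y, z, turn, grip], ...]]. A call has 1 to 12 rows; each row shifts and turns the commanded pose from where the row before left it, along the tool's axes as they then stand; what a row does not reach is not made up. A row lasts 1/8 s, in which the tool goes at most 62.5 mm and 10.7 degrees, less where a joint would pass 70% of its speed; a pose out of reach is approached as far as the arm can. A call with a gripper value outside its range is refused whole. The fingers move at their own pace and stop on an object; "force" is the grip in N (left out, the last holds). Time passes only in rows, so rows that do not move let the fingers close. It gives the time, the measured TCP pose, the force, the opening and the grip force at its end, in the units of the state.
- monitor.get_state(): the state, without advancing time (a new reading comes with each control period).
- vision.get_image(name): name is "side" or "top"; returns (picture, depth): 384x512x3 uint8, red, green, blue; 384x512 float32, m along the optical axis (not along the pixel's ray), 0 where there is no reading.
- vision.camera_params(name): a dict with "vfov" (degrees; the focal length in pixels is half the picture's height over the tangent of half this angle, whatever the lens; pixels are square), "cx", "cy" (the principal point, pixels), "R" (3x3) and "t" (3): a world point X has camera coordinates R X + t. Camera axes: x right, y down, z forward; pixel columns grow to the right and rows downward; lengths in m; the calibration is good to about 2 mm. A picture is of the moment at which its call begins. camera_params takes no time and is no camera call.
- robot.close_job(): hands the job in; it is judged then, once.
The state is a dict: "clock": time; "joints": joint angles; "joint_vel": joint speeds; "effort": joint torques, N m; "ee_pos": TCP position; "orientation": TCP orientation; "ft_force": force on the tool from outside, world axes, zero at the start; "wrist_torque": the same for the moment, N m; "finger_gap": opening from 0.0 (shut) to 1.0 (fully open); "finger_force": force on a finger pad.
Only numpy, scipy, OpenCV 4.12 (cv2) and the standard library are available. Lean on these libraries where they do the work, as an engineer would, in place of code of your own. Each camera call takes 0.05 s, during which the arm holds its last target. There are 200 camera calls.

## Working session

There is one attempt and no reset: what is moved stays moved. The work goes in short steps, Python scripts to look and compute and a tool call to move; the robot and the scene stay as the last step left them, time stands still between calls to the robot, and variables do not carry over. Pictures are saved under pics/ and viewed, at most 10 in all, crops included, and the job is handed in when it is done.

Besides the shell and the picture viewer there is one more tool, called after "Request:" as a command line: name --argument value ..., lists and objects as JSON in quotes. move_arm: Moves the arm, as the interface text tells. Its arguments: {"type":"object","properties":{"targets":{"type":"array"},"force":{"type":"number"}},"required":["targets"]}

```bash
mkdir -p pics; cat > h.py <<'E'
import numpy as np, cv2
from station import monitor, vision, robot
def cam(n):
    p=vision.camera_params(n); f=192/np.tan(np.radians(p["vfov"])/2)
    return f,p["cx"],p["cy"],np.array(p["R"]),np.array(p["t"])
def points(n,d):
    f,cx,cy,R,t=cam(n); v,u=np.mgrid[0:384,0:512]
    c=np.dstack([(u-cx)/f*d,(v-cy)/f*d,d]); return (c-t)@R
def onplane(n,u,v,z):
    f,cx,cy,R,t=cam(n); o=-R.T@t; r=R.T@np.array([(u-cx)/f,(v-cy)/f,1]); return o+r*(z-o[2])/r[2]
def grab(n,tag):
    im,d=vision.get_image(n); np.savez(f"{n}_{tag}.npz",im=im,d=d); cv2.imwrite(f"pics/{n}_{tag}.png",cv2.cvtColor(cv2.resize(im,(768,576),interpolation=cv2.INTER_CUBIC),cv2.COLOR_RGB2BGR)); return im,d
E
python3 - <<'E'
from h import *
for n in("side","top"):
    grab(n,"a"); p=vision.camera_params(n); print(n,p, -np.array(p["R"]).T@p["t"])
print(monitor.get_state(), robot.pinch_z)
E
```

```text
side {'vfov': 51.23571319268239, 'cx': 256.32391771536237, 'cy': 194.70363715034776, 'R': array([[-0.94622207,  0.3230378 ,  0.01761735],
       [ 0.17842446,  0.56650491, -0.80451035],
       [-0.26986757, -0.75810208, -0.59367729]]), 't': array([ 0.43878245, -0.03913801,  1.41800545])} [0.8048425  0.95542144 0.80262052]
top {'vfov': 42.588827888960815, 'cx': 253.90265394286203, 'cy': 193.77246400274188, 'R': array([[ 4.83002751e-03, -9.99987017e-01,  1.62391418e-03],
       [-9.76676814e-01, -5.06602283e-03, -2.14654923e-01],
       [ 2.14660363e-01, -5.49250147e-04, -9.76688603e-01]]), 't': array([-0.00955877,  0.47923159,  1.4022072 ])} [ 0.16710225 -0.00636069  1.47240473]
{'clock': 0.1, 'joints': array([-47.94463364,  28.74953946, -24.45199371,  88.88664514,
        12.64825738,  65.22066425, -12.0502465 ]), 'joint_vel': array([-0.01549097, -0.11113884,  0.07468976, -0.17248333,  0.04561807,
        0.04997131,  0.01480321]), 'effort': array([-1.18178251e-02, -5.70817101e+01, -5.83861515e+00, -2.81749588e+01,
        1.05772921e-02,  5.71955839e-03,  7.25916074e-07]), 'ee_pos': array([0.29474896, 0.57895837, 0.40373874]), 'orientation': array([[-8.91195138e-01,  4.53619242e-01, -8.99866845e-04],
       [ 4.53620127e-01,  8.91193734e-01, -1.58366906e-03],
       [ 8.35729351e-05, -1.81955588e-03, -9.99998341e-01]]), 'ft_force': array([ 0.38007684, -1.1531176 ,  0.18023734]), 'wrist_torque': array([ 0.02651407,  0.02774533, -0.03627796]), 'finger_force': 0.0, 'finger_gap': 0.9979208343688194} 0.1547
```

View pics/top_a.png

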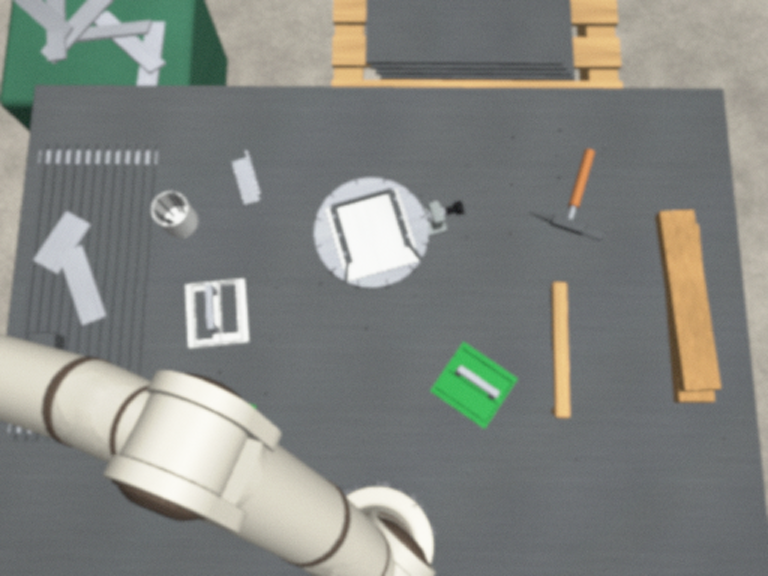

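View pics/side_a.png

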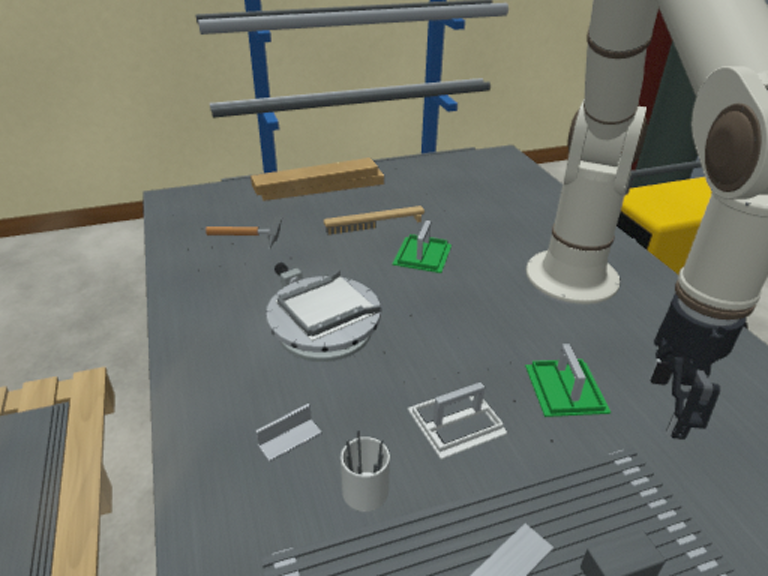

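The top view shows the loaded white tray at about (217,313), the turntable with its U-shaped holder at (371,232) with the mouth facing the robot, and the black knob at (456,208). In the side view the tray is at (458,420), the turntable at (323,310) and the knob at (282,268). The green trays are decoys.

```bash
cat > m.py <<'E'
from h import *
import sys
def rect(P):
    (c,s,a)=cv2.minAreaRect((P[:,:2]*1000).astype(np.float32)); return np.round(c,1),np.round(s,1),round(a,2)
tag=sys.argv[1] if len(sys.argv)>1 else "a"
C={}
for n in("top","side"):
    z=np.load(f"{n}_{tag}.npz"); C[n]=(z["im"].astype(int),points(n,z["d"]),z["d"])
# seed positions
t0=onplane("top",144.5,208.7,.02); d0=onplane("top",247,155,.058); k0=onplane("top",304,139,.048)
print("seed",t0,d0,k0)
for n in C:
    im,P,d=C[n]; P=P.reshape(-1,3); I=im.reshape(-1,3); ok=d.ravel()>0
    r=lambda c:np.hypot(P[:,0]-c[0],P[:,1]-c[1])
    bg=ok&(r(t0)<.2)&(P[:,2]<.02); print(n,"bench z",np.median(P[bg,2]))
    m=ok&(r(t0)<.1)&(P[:,2]>.058)&(P[:,2]<.09); Q=P[m]; print(" handle",m.sum(),rect(Q),"z",np.percentile(Q[:,2],[5,50,95]))
    sat=I.max(1)-I.min(1)
    m=ok&(r(t0)<.1)&(I.min(1)>150)&(P[:,2]<.03); Q=P[m]; print(" tray white",m.sum(),rect(Q),"z",np.percentile(Q[:,2],[5,50,95]))
    m=ok&(r(d0)<.14)&(P[:,2]>.045)&(P[:,2]<.058); Q=P[m]; print(" disc",m.sum(),"z",np.percentile(Q[:,2],[5,50,95]))
    c,rad=cv2.minEnclosingCircle((Q[r(d0)[m]<.125][:,:2]*1000).astype(np.float32)); print("  circ",c,rad)
    m=ok&(r(d0)<.125)&(P[:,2]>.0665); Q=P[m]; print(" holder hi",m.sum(),rect(Q),"z",np.percentile(Q[:,2],[5,50,95]))
    m=ok&(r(k0)<.04)&(I.max(1)<60)&(P[:,2]>.02); Q=P[m]; print(" knob",m.sum(),rect(Q),"mean",Q.mean(0),"zmax",Q[:,2].max())
    mk=ok&(I.max(1)<60)
def crop(n,u0,u1,v0,v1,s):
    im=C[n][0][v0:v1,u0:u1].astype(np.uint8); return cv2.resize(im,None,fx=s,fy=s,interpolation=cv2.INTER_CUBIC)
a=crop("top",200,320,105,205,4); b=crop("side",170,265,165,245,4); 
W=np.zeros((400,480+380,3),np.uint8); W[:400,:480]=a; W[:320,480:]=b
cv2.imwrite(f"pics/crop_{tag}.png",cv2.cvtColor(cv2.resize(W,(800,372)),cv2.COLOR_RGB2BGR))
E
python3 m.py
```

```text
seed [0.43879942 0.32056114 0.02      ] [0.5966146  0.01406682 0.058     ] [ 0.65117059 -0.15839978  0.048     ]
top bench z 0.0002327682647064562
 handle 174 (array([443.8, 326.8]), array([89.4, 14.8]), 6.48) z [0.06310167 0.07168064 0.07698987]
 tray white 1130 (array([445.1, 326.2]), array([137.3, 127.9]), 6.43) z [-0.00280167  0.0058079   0.0175271 ]
 disc 2203 z [0.05020164 0.05513798 0.05771556]
  circ (602.728271484375, 10.746105194091797) 119.65856170654297
 holder hi 568 (array([595.7,  13.2]), array([157.1, 155.6]), 16.74) z [0.06753442 0.07302439 0.07835498]
 knob 53 (array([ 647.8, -155.3]), array([19.2, 29.1]), 24.86) mean [ 0.64912141 -0.15643628  0.05627887] zmax 0.06648856474287913
side bench z 0.0008849155947557859
 handle 248 (array([443.8, 327.6]), array([90.7, 17.3]), 6.32) z [0.06127345 0.07182816 0.07517302]
 tray white 606 (array([444.6, 325.6]), array([131. , 126.6]), 6.64) z [0.00218893 0.00667243 0.01759537]
 disc 1341 z [0.04852089 0.0557277  0.05768948]
  circ (602.362548828125, 11.79475212097168) 121.51309967041016
 holder hi 509 (array([593.2,  14.1]), array([159. , 157.1]), 17.03) z [0.06816234 0.07331942 0.07619104]
 knob 45 (array([ 656. , -150.8]), array([23.1, 26.6]), 77.57) mean [ 0.65547625 -0.15347713  0.05470898] zmax 0.06445711050462508
```

View pics/crop_a.png

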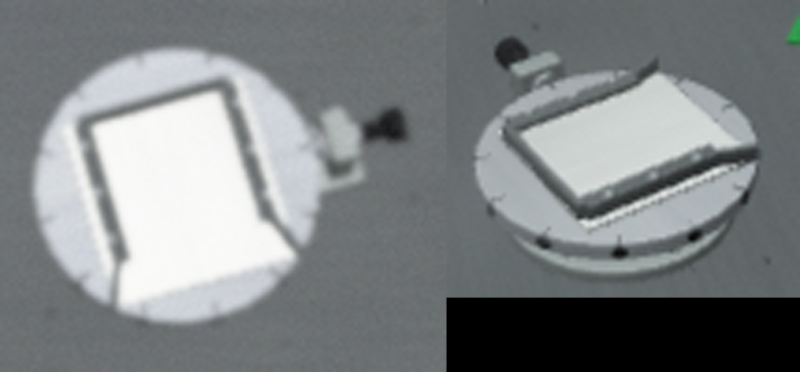

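The crop shows the holder's white bed bounded by dark lips, with the flared mouth at the bottom and the stop at the top. The black knob is at about (388,125) on the crop. Next I refine the bed edges and the knob.

```bash
cat > m2.py <<'E'
from h import *
z=np.load("top_a.npz"); im=z["im"].astype(int); g=im.min(2)
th=np.radians(16.8); ex=np.array([np.cos(th),np.sin(th)]); ey=np.array([-ex[1],ex[0]]); c=np.array([.6025,.0112])
f,cx,cy,R,t=cam("top")
def px(X): q=R@X+t; return q[0]/q[2]*f+cx,q[1]/q[2]*f+cy
from scipy.ndimage import map_coordinates as mc
def prof(o,d,h,L,n=161):
    s=np.linspace(-L,L,n); u,v=np.array([px(np.r_[o+d*a,h]) for a in s]).T
    return s,mc(g.astype(float),[v,u],order=1)
def edge(o,d,h,L=.012):   # strongest bright->dark transition along d, threshold midway
    s,p=prof(o,d,h,L); k=np.argmin(np.gradient(np.convolve(p,np.ones(9)/9,"same"))[8:-8])+8; return s[k]
for name,h,pts,d in [("lip+y",.074,[(x,.053) for x in np.arange(-.04,.056,.012)],ey),("lip-y",.074,[(x,-.053) for x in np.arange(-.04,.056,.012)],-ey),
   ("stop",.06,[(.065,y) for y in np.arange(-.04,.041,.01)],ex),("front",.06,[(-.085,y) for y in np.arange(-.05,.051,.01)],-ex)]:
    E=[]
    for a,b in pts:
        o=c+a*ex+b*ey; s=edge(o,d,h); q=np.array([a,b])+s*np.array([d@ex,d@ey]); E.append(q)
    E=np.array(E)*1000; i=0 if "lip" in name else 1; k=np.polyfit(E[:,i],E[:,1-i],1)
    print(name,"fit slope deg",np.degrees(np.arctan(k[0])).round(2),"at0",k[1].round(2),"res",np.std(E[:,1-i]-np.polyval(k,E[:,i])).round(2))
for n in("top","side"):
    z=np.load(f"{n}_a.npz"); I=z["im"].astype(int); P=points(n,z["d"]); L=P[...,:2]-c; lx=L@ex; ly=L@ey
    m=(I.max(2)<75)&(abs(lx)<.05)&(ly<-.12)&(ly>-.22)&(z["d"]>0)&(P[...,2]>.015); print(n,"knob local x",np.percentile(lx[m],[2,50,98]),"y",np.percentile(ly[m],[2,50,98]),"z",np.percentile(P[...,2][m],[2,50,98]),m.sum())
    m=(I.max(2)<75)&(abs(lx)<.06)&(ly<-.10)&(ly>-.24); v,u=np.nonzero(m); print(n,"px",u.min(),u.max(),v.min(),v.max(),u.mean(),v.mean())
E
python3 m2.py
```

```text
lip+y fit slope deg -0.23 at0 57.49 res 0.36
lip-y fit slope deg -0.02 at0 -50.94 res 0.33
stop fit slope deg 0.2 at0 65.1 res 0.45
front fit slope deg 0.41 at0 -87.09 res 0.43
top knob local x [-0.01379661 -0.0034054   0.00804328] y [-0.18666348 -0.17505752 -0.1573066 ] z [0.04532638 0.05684866 0.06515128] 71
top px 298 308 134 142 303.6111111111111 138.70833333333334
side knob local x [-0.01234909  0.00352738  0.01281762] y [-0.18577879 -0.17332694 -0.15696574] z [0.04273479 0.05539898 0.06275437] 50
side px 183 191 175 183 186.82 178.56
```

```bash
cat >> h.py <<'E'
HOME=np.array([.6010,.0141,.060]); TH=16.65; a=np.radians(TH); EX=np.array([np.cos(a),np.sin(a),0]); EY=np.array([-np.sin(a),np.cos(a),0])
def plan(goal,ydeg):   # goal TCP; ydeg: world angle of tool y axis. Turn and shift totals; shift given in axes before and after the turn
    s=monitor.get_state(); R=s["orientation"]; d=np.array(goal)-s["ee_pos"]
    y=np.degrees(np.arctan2(R[1,1],R[0,1])); w=(ydeg-y+180)%360-180
    c,si=np.cos(np.radians(w)),np.sin(np.radians(w)); Rz=np.array([[c,-si,0],[si,c,0],[0,0,1]])
    print("turn rad",round(-np.radians(w),3),"shift before turn",(R.T@d*1000).round(1),"after turn",((Rz@R).T@d*1000).round(1))
def st():
    s=monitor.get_state(); R=s["orientation"]; y=np.degrees(np.arctan2(R[1,1],R[0,1]))
    print("t",round(s["clock"],2),"pos",s["ee_pos"].round(4),"y",y.round(2),"z",R[:,2].round(4),"F",s["ft_force"].round(1),"gap",round(s["finger_gap"],3),"ff",round(s["finger_force"],1),"j",s["joints"].round(0))
def hl(): # gripper in holder frame
    p=monitor.get_state()["ee_pos"]-HOME; print("holder-frame mm",(1000*np.array([p@EX,p@EY,p[2]])).round(1))
E
python3 - <<'E'
from h import *
plan([.4438,.3272,.30],96.45)
E
```

```text
turn rad -0.583 shift before turn [-247.  -156.6  104. ] after turn [-119.8 -266.7  104.2]
```

Request:
move_arm --targets '[[[0, 0, 0, -0.146, 85], [0, 0, 0, -0.146, 85], [0, 0, 0, -0.146, 85], [0, 0, 0, -0.145, 85], [-15, -33, 13, 0, 85], [-15, -33, 13, 0, 85], [-15, -33, 13, 0, 85], [-15, -34, 13, 0, 85], [-15, -34, 13, 0, 85], [-15, -33, 13, 0, 85], [-15, -33, 13, 0, 85], [-15, -34, 13, 0, 85]]]'

```text
clock: 1.6
ee_pos: [0.4443, 0.3262, 0.3]
orientation: [[-0.994, -0.112, -0.0], [-0.112, 0.994, -0.0], [0.001, -0.0, -1.0]]
ft_force: [1.0, 0.1, 0.0]
finger_gap: 0.998
finger_force: 0.0
```

```bash
python3 - <<'E'
from h import *
st(); plan([.4438,.3272,.2205],96.45)
E
```

```text
t 1.6 pos [0.4443 0.3262 0.3   ] y 96.44 z [-5.e-04 -3.e-04 -1.e+00] F [1.  0.1 0. ] gap 0.998 ff 0.0 j [-17.  27. -28. 108.  16.  49.  44.]
turn rad -0.0 shift before turn [ 0.4  1.  79.5] after turn [ 0.4  1.  79.5]
```

Request:
move_arm --targets '[[[0, 1, 25, 0, 85], [0, 0, 25, 0, 85], [0, 0, 20, 0, 85], [0, 0, 10, 0, 85], [0, 0, 0, 0, 40], [0, 0, 0, 0, 10], [0, 0, 0, 0, 5], [0, 0, 0, 0, 5], [0, 0, 0, 0, 5], [0, 0, 0, 0, 5]]]' --force 70

```text
clock: 2.85
ee_pos: [0.4443, 0.328, 0.2215]
orientation: [[-0.994, -0.112, 0.001], [-0.112, 0.994, -0.001], [-0.001, -0.001, -1.0]]
ft_force: [-0.5, -1.7, 5.0]
finger_gap: 0.145
finger_force: 69.4
```

```bash
python3 - <<'E'
from h import *
st(); plan(HOME-.175*EX+[0,0,.33-.06],90+TH)
E
```

```text
t 2.85 pos [0.4443 0.328  0.2215] y 96.4 z [ 1.e-03 -6.e-04 -1.e+00] F [-0.5 -1.7  5. ] gap 0.145 ff 69.4 j [-20.  34. -24. 110.  21.  41.  40.]
turn rad -0.179 shift before turn [  51.4 -360.7 -108.3] after turn [ 114.7 -345.8 -108.4]
```

Request:
move_arm --targets '[[[0, 0, -4, 0, 5], [0, 0, -8, 0, 5], [0, 0, -12, 0, 5], [0, 0, -14, 0, 5], [0, 0, -14, -0.02, 5], [0, 0, -14, -0.03, 5], [0, 0, -14, -0.04, 5], [0, 0, -14, -0.04, 5], [0, 0, -10, -0.03, 5], [0, 0, -4, -0.019, 5], [0, 0, 0, 0, 5]]]'

```text
clock: 4.22
ee_pos: [0.4439, 0.3283, 0.3288]
orientation: [[-0.958, -0.287, 0.0], [-0.287, 0.958, 0.0], [-0.0, 0.0, -1.0]]
ft_force: [0.7, 0.3, -6.9]
finger_gap: 0.15
finger_force: 68.3
```

```bash
python3 - <<'E'
from h import *
st(); plan(HOME-.175*EX+[0,0,.33-.06],90+TH)
E
```

```text
t 4.22 pos [0.4439 0.3283 0.3288] y 106.69 z [ 2.e-04  1.e-04 -1.e+00] F [ 0.7  0.3 -6.9] gap 0.15 ff 68.3 j [-14.  25. -31. 107.  16.  52.  54.]
turn rad 0.001 shift before turn [ 114.7 -346.    -1.2] after turn [ 114.5 -346.1   -1.2]
```

Weight reads 7 N, as expected. Now the carry.

Request:
move_arm --targets '[[[3, -9, 0, 0, 5], [7, -21, 0, 0, 5], [10, -30, 0, 0, 5], [13, -39, 0, 0, 5], [14, -43, 0, 0, 5], [15, -44, 0, 0, 5], [14, -43, 0, 0, 5], [13, -40, 0, 0, 5], [11, -33, 0, 0, 5], [8, -23, 0, 0, 5], [5, -14, 0, 0, 5], [2, -7, 0, 0, 5]]]'

```text
clock: 5.72
ee_pos: [0.4327, -0.0366, 0.3285]
orientation: [[-0.958, -0.286, -0.001], [-0.286, 0.958, 0.0], [0.0, 0.0, -1.0]]
ft_force: [-0.1, 0.2, -7.4]
finger_gap: 0.148
finger_force: 68.5
```

```bash
python3 - <<'E'
from h import *
st(); hl()
for n in("top","side"):
    im,d=grab(n,"b"); P=points(n,d).reshape(-1,3); I=im.reshape(-1,3).astype(int); L=P-HOME; lx=L@EX; ly=L@EY
    m=(d.ravel()>0)&(I.min(1)>150)&(lx<-.09)&(lx>-.27)&(abs(ly)<.09)&(P[:,2]>.085)&(P[:,2]<.14)
    Q=np.c_[lx[m],ly[m]]*1000; c=cv2.minAreaRect(Q.astype(np.float32)); print(n,m.sum(),c,"z",np.percentile(P[m,2],[2,25,50,75,98]))
    zz=P[m]; A=np.c_[Q,np.ones(len(Q))]
a=cv2.imread("pics/top_b.png")[150:450,230:530]; b=cv2.imread("pics/side_b.png")[230:530,240:640]
cv2.imwrite("pics/crop_b.png",np.hstack([a,b]))
E
```

```text
t 5.72 pos [ 0.4327 -0.0366  0.3285] y 106.64 z [-5.e-04  1.e-04 -1.e+00] F [-0.1  0.2 -7.4] gap 0.148 ff 68.5 j [ 23.  12. -25. 123.   7.  46. 101.]
holder-frame mm [-175.8   -0.4  268.5]
top 250 ((-175.9369354248047, 53.772491455078125), (29.634294509887695, 128.6559295654297), 81.89181518554688) z [0.10519132 0.10928712 0.11178721 0.11554066 0.12528699]
side 306 ((-175.69500732421875, 1.58807373046875), (130.65223693847656, 121.67813110351562), 1.018030047416687) z [0.10875668 0.11115859 0.1174283  0.12252411 0.12521019]
```

View pics/crop_b.png

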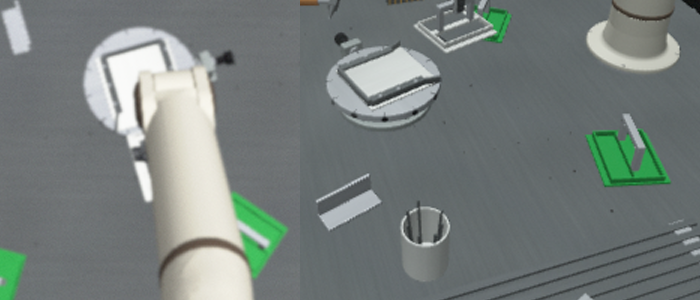

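The top crop shows the arm over the mouth. The side crop shows the tray held level just in front of it. I'll lower it to about 2.5 mm over bed level and go in, watching the force.

Request:
move_arm --targets '[[[0, 0, 8, 0, 5], [0, 0, 14, 0, 5], [0, 0, 14, 0, 5], [0, 0, 8, 0, 5], [-6, 0, 0, 0, 5], [-12, 0, 0, 0, 5], [-12, 0, 0, 0, 5], [-8, 0, 0, 0, 5], [-6, 0, 0, 0, 5], [-6, 0, 0, 0, 5], [0, 0, 0, 0, 5]]]'

```text
clock: 7.2
ee_pos: [0.4813, -0.0215, 0.2847]
orientation: [[-0.958, -0.287, 0.0], [-0.287, 0.958, 0.0], [-0.0, 0.0, -1.0]]
ft_force: [2.2, 0.1, -6.6]
finger_gap: 0.15
finger_force: 68.5
```

```bash
python3 - <<'E'
from h import *
st(); hl()
im,d=grab("side","c"); P=points("side",d).reshape(-1,3); I=im.reshape(-1,3).astype(int); L=P-HOME; lx=L@EX*1000; ly=L@EY*1000
ok=d.ravel()>0
m=ok&(lx>-40)&(lx<55)&(abs(ly)<45)&(P[:,2]<.066); print("bed z",np.median(P[m,2]))
cv2.imwrite("pics/crop_c.png",cv2.resize(cv2.imread("pics/side_c.png")[210:410,330:580],(750,600),interpolation=cv2.INTER_CUBIC) if 0 else cv2.resize(cv2.imread("pics/side_c.png")[210:400,240:490],(790,600),interpolation=cv2.INTER_CUBIC))
E
```

```text
t 7.2 pos [ 0.4813 -0.0215  0.2847] y 106.7 z [ 3.e-04  2.e-04 -1.e+00] F [ 2.2  0.1 -6.6] gap 0.15 ff 68.5 j [ 19.  21. -23. 118.  12.  43.  95.]
holder-frame mm [-1.249e+02  2.000e-01  2.247e+02]
bed z 0.06007075931269078
```

View pics/crop_c.png

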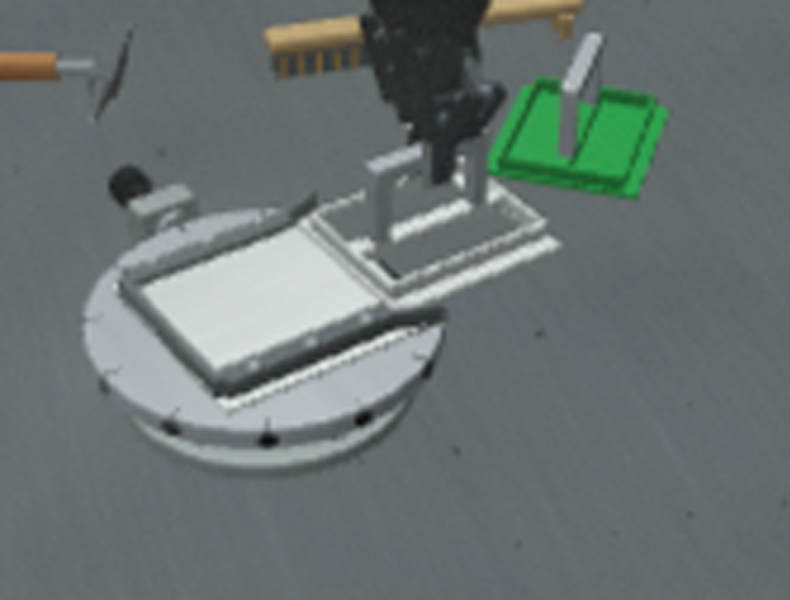

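The crop shows the tray's front in the flared mouth, level and centred between the guides, with coupons lying in it. I continue slowly.

Request:
move_arm --targets '[[[-3, 0, 1, 0, 5], [-4, 0, 0, 0, 5], [-4, 0, 0, 0, 5], [-4, 0, 0, 0, 5], [-5, 0, 0, 0, 5], [-5, 0, 0, 0, 5], [0, 0, 0, 0, 5]]]'

```text
clock: 8.12
ee_pos: [0.5054, -0.0143, 0.2837]
orientation: [[-0.958, -0.287, 0.0], [-0.287, 0.958, 0.0], [-0.001, 0.0, -1.0]]
ft_force: [-0.5, -0.7, -6.2]
finger_gap: 0.148
finger_force: 68.5
```

```bash
python3 - <<'E'
from h import *
st(); hl(); s=monitor.get_state(); print((s["ft_force"]@EX).round(1),(s["ft_force"]@EY).round(1),s["wrist_torque"].round(2))
E
```

```text
t 8.12 pos [ 0.5054 -0.0143  0.2837] y 106.7 z [ 5.e-04  3.e-04 -1.e+00] F [-0.5 -0.7 -6.2] gap 0.148 ff 68.5 j [ 17.  23. -23. 115.  13.  44.  94.]
holder-frame mm [-9.970e+01  2.000e-01  2.237e+02]
-0.7 -0.6 [-0.06  0.05 -0.  ]
```

Request:
move_arm --targets '[[[-4, 0, 0, 0, 5], [-7, 0, 0, 0, 5], [-8, 0, 0, 0, 5], [-8, 0, 0, 0, 5], [-8, 0, 0, 0, 5], [-8, 0, 0, 0, 5], [-8, 0, 0, 0, 5], [-8, 0, 0, 0, 5], [-8, 0, 0, 0, 5], [-7, 0, 0, 0, 5], [-5, 0, 0, 0, 5], [-3, 0, 0, 0, 5]]]'

```text
clock: 9.62
ee_pos: [0.5837, 0.0091, 0.2836]
orientation: [[-0.958, -0.287, -0.0], [-0.287, 0.958, 0.0], [0.0, 0.0, -1.0]]
ft_force: [0.2, -0.1, -6.9]
finger_gap: 0.148
finger_force: 68.5
```

```bash
python3 - <<'E'
from h import *
st(); hl(); s=monitor.get_state(); print((s["ft_force"]@EX).round(1),(s["ft_force"]@EY).round(1),s["wrist_torque"].round(2))
E
```

```text
t 9.62 pos [0.5837 0.0091 0.2836] y 106.69 z [-1.e-04  1.e-04 -1.e+00] F [ 0.2 -0.1 -6.9] gap 0.148 ff 68.5 j [ 13.  30. -22. 104.  14.  48.  91.]
holder-frame mm [-1.800e+01  2.000e-01  2.236e+02]
0.1 -0.2 [ 0.   -0.01 -0.04]
```

Request:
move_arm --targets '[[[-4, 0, 0.5, 0, 5], [-4, 0, 0.5, 0, 5], [-3, 0, 0.5, 0, 5], [-2, 0, 0.3, 0, 5], [-1, 0, 0, 0, 5], [-1, 0, 0, 0, 5], [0, 0, 0, 0, 5]]]'

```text
clock: 10.5
ee_pos: [0.5978, 0.0133, 0.2819]
orientation: [[-0.958, -0.287, 0.0], [-0.287, 0.958, 0.0], [-0.0, 0.0, -1.0]]
ft_force: [0.9, -0.9, -7.0]
finger_gap: 0.15
finger_force: 68.5
```

Request:
move_arm --targets '[[[-1, 0, 0, 0, 5], [-1, 0, 0, 0, 5], [0, 0, 0, 0, 5]]]'

```text
clock: 10.88
ee_pos: [0.5998, 0.014, 0.2819]
orientation: [[-0.958, -0.287, 0.0], [-0.287, 0.958, 0.0], [-0.0, 0.0, -1.0]]
ft_force: [0.1, 0.2, -6.8]
finger_gap: 0.147
finger_force: 68.5
```

```bash
python3 - <<'E'
from h import *
st(); hl(); s=monitor.get_state(); print((s["ft_force"]@EX).round(1),(s["ft_force"]@EY).round(1),s["wrist_torque"].round(2))
E
```

```text
t 10.88 pos [0.5998 0.014  0.2819] y 106.69 z [ 1.e-04  1.e-04 -1.e+00] F [ 0.1  0.2 -6.8] gap 0.147 ff 68.5 j [ 12.  32. -21. 102.  15.  49.  91.]
holder-frame mm [-1.200e+00  2.000e-01  2.219e+02]
0.1 0.1 [ 0.03  0.03 -0.06]
```

Now I advance in 1 mm steps until the stop pushes back.

Request:
move_arm --targets '[[[-1, 0, 0, 0, 5], [0, 0, 0, 0, 5]]]'

```text
clock: 11.12
ee_pos: [0.6007, 0.0143, 0.2819]
orientation: [[-0.958, -0.287, 0.0], [-0.287, 0.958, 0.0], [-0.0, 0.0, -1.0]]
ft_force: [-0.5, 0.6, -7.2]
finger_gap: 0.148
finger_force: 68.5
```

Request:
move_arm --targets '[[[-1, 0, 0, 0, 5], [0, 0, 0, 0, 5]]]'

```text
clock: 11.38
ee_pos: [0.6017, 0.0145, 0.2819]
orientation: [[-0.958, -0.287, 0.0], [-0.287, 0.958, 0.0], [-0.0, 0.0, -1.0]]
ft_force: [-1.0, 0.2, -6.3]
finger_gap: 0.148
finger_force: 68.5
```

Request:
move_arm --targets '[[[-1, 0, 0, 0, 5], [0, 0, 0, 0, 5]]]'

```text
clock: 11.62
ee_pos: [0.6022, 0.0147, 0.2818]
orientation: [[-0.958, -0.287, -0.001], [-0.287, 0.958, -0.0], [0.001, -0.0, -1.0]]
ft_force: [-3.6, -0.7, -2.9]
finger_gap: 0.148
finger_force: 68.9
```

Contact with the stop at about +1.3 mm, as predicted. I lower onto the bed, then release.

Request:
move_arm --targets '[[[0, 0, 0.5, 0, 5], [-0.5, 0, 0.3, 0, 5], [0, 0, 0, 0, 5]]]'

```text
clock: 12.0
ee_pos: [0.6022, 0.0147, 0.2816]
orientation: [[-0.958, -0.287, -0.002], [-0.287, 0.958, -0.001], [0.003, -0.0, -1.0]]
ft_force: [-8.1, -1.2, 2.5]
finger_gap: 0.15
finger_force: 69.9
```

```bash
python3 - <<'E'
from h import *
st(); hl(); s=monitor.get_state(); print((s["ft_force"]@EX).round(1),(s["ft_force"]@EY).round(1),s["wrist_torque"].round(2))
E
```

```text
t 12.0 pos [0.6022 0.0147 0.2816] y 106.68 z [-0.0024 -0.001  -1.    ] F [-8.1 -1.2  2.5] gap 0.15 ff 69.9 j [ 12.  32. -21. 102.  15.  50.  91.]
holder-frame mm [1.300e+00 2.000e-01 2.216e+02]
-8.1 1.1 [-0.24  1.47  0.09]
```

Request:
move_arm --targets '[[[0, 0, 0, 0, 60], [0, 0, 0, 0, 60], [0, 0, 0, 0, 60], [0, 0, 0, 0, 60], [0, 0, -10, 0, 60], [0, 0, -25, 0, 60], [0, 0, -30, 0, 60], [0, 0, -30, 0, 60]]]'

```text
clock: 13.0
ee_pos: [0.6031, 0.015, 0.3777]
orientation: [[-0.958, -0.287, 0.001], [-0.287, 0.958, 0.0], [-0.001, -0.0, -1.0]]
ft_force: [0.6, -0.9, -0.3]
finger_gap: 0.7
finger_force: 0.0
```

```bash
python3 - <<'E'
from h import *
st()
K=HOME-.184*EY; K[2]=.048; print(K)
plan(K+[0,0,.377-.048],TH); plan(K+[0,0,.377-.048],TH+180)
E
```

```text
t 13.0 pos [0.6031 0.015  0.3777] y 106.69 z [ 5.e-04  1.e-04 -1.e+00] F [ 0.6 -0.9 -0.3] gap 0.7 ff 0.0 j [ 14.  25. -23.  97.  11.  60.  93.]
[ 0.65372052 -0.16218541  0.048     ]
turn rad 1.572 shift before turn [   2.4 -184.3    0.7] after turn [-184.3   -2.2    0.8]
turn rad -1.57 shift before turn [   2.4 -184.3    0.7] after turn [184.3   2.2   0.6]
```

Request:
move_arm --targets '[[[0, -15, 0, 0, 60], [0, -30, 0, 0, 60], [0, -32, 0, 0, 60], [0, -32, 0, 0, 60], [0, -32, 0, 0, 60], [0, -28, 0, 0, 60], [0, -15, 0, 0, 60]]]'

```text
clock: 13.88
ee_pos: [0.6556, -0.1642, 0.3751]
orientation: [[-0.959, -0.284, -0.001], [-0.284, 0.959, -0.001], [0.002, -0.0, -1.0]]
ft_force: [0.3, 0.5, -0.2]
finger_gap: 0.695
finger_force: 0.0
```

Request:
move_arm --targets '[[[0, 0, 0, 0.157, 60], [0, 0, 0, 0.157, 60], [0, 0, 0, 0.157, 60], [0, 0, 0, 0.157, 60], [0, 0, 0, 0.157, 60], [0, 0, 0, 0.157, 60], [0, 0, 0, 0.157, 60], [0, 0, 0, 0.157, 60], [0, 0, 0, 0.157, 60], [0, 0, 0, 0.157, 60]]]'

```text
clock: 15.12
ee_pos: [0.6557, -0.1607, 0.3756]
orientation: [[-0.284, 0.959, -0.001], [0.959, 0.284, 0.001], [0.001, -0.001, -1.0]]
ft_force: [0.5, 1.0, -0.1]
finger_gap: 0.702
finger_force: 0.0
```

```bash
python3 - <<'E'
from h import *
st(); hl()
for n in("side","top"):
    im,d=grab(n,"d"); P=points(n,d).reshape(-1,3); I=im.reshape(-1,3).astype(int); L=P-HOME; lx=L@EX*1000; ly=L@EY*1000; ok=d.ravel()>0
    m=ok&(abs(lx)<50)&(abs(ly)<30)&(P[:,2]>.115)&(P[:,2]<.15); 
    if m.sum()>20: print(n,"handle",m.sum(),cv2.minAreaRect(np.c_[lx[m],ly[m]].astype(np.float32)),np.percentile(P[m,2],95))
    m=ok&(I.max(1)<75)&(abs(lx)<25)&(ly<-150)&(ly>-215)&(P[:,2]>.03)&(P[:,2]<.075); 
    if m.sum(): print(n,"knob",m.sum(),np.percentile(lx[m],[3,50,97]).round(1),np.percentile(ly[m],[3,50,97]).round(1),np.percentile(P[m,2],[3,97]).round(4))
K=HOME-.184*EY
a=cv2.imread("pics/top_d.png")[130:330,270:520]; b=cv2.imread("pics/side_d.png")[200:400,230:480]
cv2.imwrite("pics/crop_d.png",cv2.resize(np.hstack([a,b]),(800,320),interpolation=cv2.INTER_CUBIC))
E
```

```text
t 15.12 pos [ 0.6557 -0.1607  0.3756] y 16.48 z [-1.e-03  7.e-04 -1.e+00] F [ 0.5  1.  -0.1] gap 0.702 ff 0.0 j [12. 31. -1. 87.  0. 62. 28.]
holder-frame mm [   2.3 -183.2  315.6]
side handle 188 ((1.0338859558105469, 2.759551525115967), (88.656005859375, 18.495182037353516), 1.0728989839553833) 0.13384676157193193
side knob 51 [-9.5  3.8 13.2] [-188.6 -177.  -161.4] [0.042  0.0619]
top handle 159 ((-0.23379135131835938, 1.0507593154907227), (89.49909973144531, 14.760946273803711), 0.3441239893436432) 0.13718992165562524
```

View pics/crop_d.png

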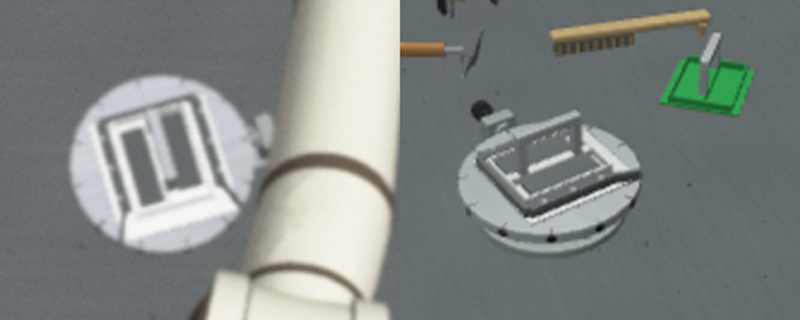

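The tray is seated between the rails against the stop, with its handle within about 1 mm of home in both views and coupons in their lanes. The knob is at about (482,108) on the crop. Now I descend on it.

Request:
move_arm --targets '[[[-1, -1, 20, -0.003, 60], [0, 0, 30, 0, 60], [0, 0, 30, 0, 60], [0, 0, 30, 0, 60], [0, 0, 25, 0, 60], [0, 0, 20, 0, 60], [0, 0, 10, 0, 60], [0, 0, 5, 0, 60], [0, 0, 4, 0, 60], [0, 0, 0, 0, 60]]]'

```text
clock: 16.48
ee_pos: [0.6554, -0.1626, 0.2026]
orientation: [[-0.291, 0.957, 0.001], [0.957, 0.291, -0.0], [-0.0, 0.001, -1.0]]
ft_force: [-0.3, 0.5, 0.7]
finger_gap: 0.704
finger_force: 0.0
```

```bash
python3 - <<'E'
from h import *
st(); hl()
im,d=grab("side","e")
cv2.imwrite("pics/crop_e.png",cv2.resize(cv2.imread("pics/side_e.png")[180:330,200:400],(800,600),interpolation=cv2.INTER_CUBIC))
E
```

```text
t 16.48 pos [ 0.6554 -0.1626  0.2026] y 16.91 z [ 7.e-04 -2.e-04 -1.e+00] F [-0.3  0.5  0.7] gap 0.704 ff 0.0 j [12. 42. -1. 92.  1. 45. 28.]
holder-frame mm [   1.5 -184.9  142.6]
```

View pics/crop_e.png

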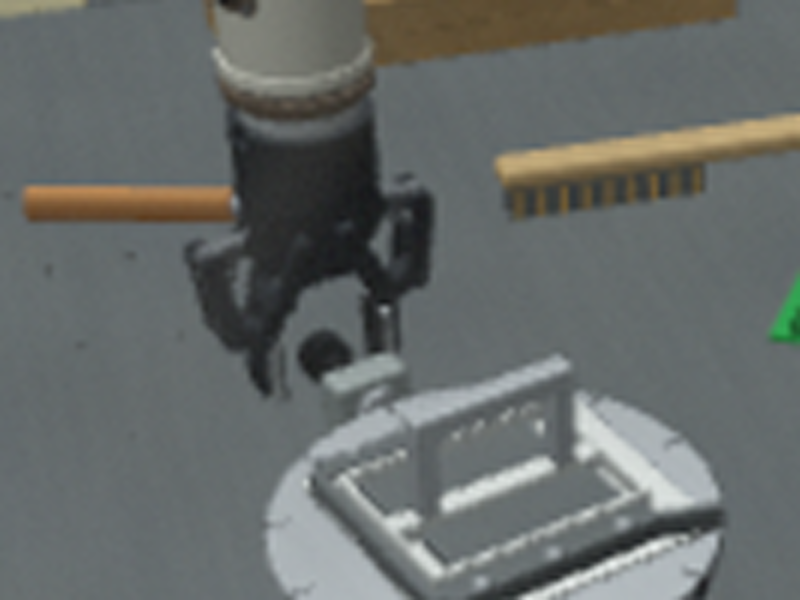

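The knob at (325,355) lies between the open fingers, clear of the bracket. Closing.

Request:
move_arm --targets '[[[0, 0, 2, 0, 60], [0, 0, 0, 0, 35], [0, 0, 0, 0, 20], [0, 0, 0, 0, 15], [0, 0, 0, 0, 15], [0, 0, 0, 0, 15]]]' --force 90

```text
clock: 17.27
ee_pos: [0.6557, -0.1625, 0.2006]
orientation: [[-0.291, 0.957, 0.001], [0.957, 0.291, -0.0], [-0.0, 0.001, -1.0]]
ft_force: [1.2, 0.1, 2.5]
finger_gap: 0.3
finger_force: 88.2
```

```bash
python3 - <<'E'
from h import *
st(); hl()
E
```

```text
t 17.27 pos [ 0.6557 -0.1625  0.2006] y 16.91 z [ 0.0012 -0.     -1.    ] F [1.2 0.1 2.5] gap 0.3 ff 88.2 j [12. 43. -1. 92.  1. 45. 28.]
holder-frame mm [   1.8 -184.8  140.6]
```

Request:
move_arm --targets '[[[-1, 0, 0, 0, 15], [-2, 0, 0, 0, 15], [-2, 0, 0, 0, 15], [-2, 0, 0, 0, 15], [-2, 0, 0, 0, 15], [-1, 0, 0, 0, 15], [0, 0, 0, 0, 15]]]'

```text
clock: 18.15
ee_pos: [0.6579, -0.1684, 0.2004]
orientation: [[-0.293, 0.956, -0.002], [0.956, 0.293, 0.005], [0.005, -0.001, -1.0]]
ft_force: [-3.0, 9.3, 9.3]
finger_gap: 0.3
finger_force: 88.9
```

```bash
python3 - <<'E'
from h import *
st(); hl(); s=monitor.get_state(); print((s["ft_force"]@EX).round(1),(s["ft_force"]@EY).round(1))
E
```

```text
t 18.15 pos [ 0.6579 -0.1684  0.2004] y 17.05 z [-0.0025  0.005  -1.    ] F [-3.   9.3  9.3] gap 0.3 ff 88.9 j [13. 43. -1. 92.  1. 46. 29.]
holder-frame mm [   2.2 -191.1  140.4]
-0.3 9.8
```

Force 9.8 N matches the spring at about 5.5–6 mm. I pull on.

Request:
move_arm --targets '[[[-2, 0, -0.5, 0, 15], [-2, 0, 0, 0, 15], [-2, 0, 0, 0, 15], [-1, 0, 0, 0, 15], [0, 0, 0, 0, 15]]]'

```text
clock: 18.77
ee_pos: [0.6596, -0.1735, 0.2004]
orientation: [[-0.294, 0.956, -0.004], [0.956, 0.294, 0.007], [0.008, -0.002, -1.0]]
ft_force: [-5.2, 12.0, 9.4]
finger_gap: 0.298
finger_force: 88.9
```

```bash
python3 - <<'E'
from h import *
st(); hl(); s=monitor.get_state(); print((s["ft_force"]@EX).round(1),(s["ft_force"]@EY).round(1))
E
```

```text
t 18.77 pos [ 0.6596 -0.1735  0.2004] y 17.1 z [-0.0043  0.0072 -1.    ] F [-5.2 12.   9.4] gap 0.298 ff 88.9 j [13. 43. -1. 91.  1. 46. 29.]
holder-frame mm [   2.4 -196.5  140.4]
-1.5 13.0
```

Request:
move_arm --targets '[[[-1, 0, 0, 0, 15], [-1, 0, 0, 0, 15], [-1, 0, 0, 0, 15], [0, 0, 0, 0, 15], [0, 0, 0, 0, 15]]]' --force 110

```text
clock: 19.4
ee_pos: [0.6603, -0.1754, 0.2004]
orientation: [[-0.295, 0.956, -0.005], [0.956, 0.295, 0.008], [0.01, -0.002, -1.0]]
ft_force: [-6.1, 12.3, 10.5]
finger_gap: 0.294
finger_force: 107.5
```

```bash
python3 - <<'E'
from h import *
st(); hl(); s=monitor.get_state(); print((s["ft_force"]@EX).round(1),(s["ft_force"]@EY).round(1))
E
```

```text
t 19.4 pos [ 0.6603 -0.1754  0.2004] y 17.14 z [-0.0052  0.0085 -1.    ] F [-6.1 12.3 10.5] gap 0.294 ff 107.5 j [14. 43. -1. 91.  1. 46. 29.]
holder-frame mm [   2.5 -198.5  140.4]
-2.3 13.6
```

Request:
move_arm --targets '[[[-1, 0, 0, 0, 15], [-1, 0, 0, 0, 15], [-1, 0, 0, 0, 15], [0, 0, 0, 0, 15], [0, 0, 0, 0, 15]]]'

```text
clock: 20.02
ee_pos: [0.6607, -0.1759, 0.2002]
orientation: [[-0.296, 0.955, -0.008], [0.955, 0.296, 0.012], [0.013, -0.004, -1.0]]
ft_force: [-9.9, 17.6, 14.4]
finger_gap: 0.294
finger_force: 108.1
```

```bash
python3 - <<'E'
from h import *
st(); hl(); s=monitor.get_state(); print((s["ft_force"]@EX).round(1),(s["ft_force"]@EY).round(1))
for n in("side","top"):
    im,d=grab(n,"f"); P=points(n,d).reshape(-1,3); L=P-HOME; lx=L@EX*1000; ly=L@EY*1000
    m=(d.ravel()>0)&(abs(lx)<50)&(abs(ly)<30)&(P[:,2]>.115)&(P[:,2]<.15)
    if m.sum()>20: print(n,"handle",m.sum(),cv2.minAreaRect(np.c_[lx[m],ly[m]].astype(np.float32)),np.percentile(P[m,2],95))
cv2.imwrite("pics/crop_f.png",cv2.resize(cv2.imread("pics/side_f.png")[180:330,200:400],(800,600),interpolation=cv2.INTER_CUBIC))
E
```

```text
t 20.02 pos [ 0.6607 -0.1759  0.2002] y 17.22 z [-0.0077  0.0117 -0.9999] F [-9.9 17.6 14.4] gap 0.294 ff 108.1 j [14. 43. -1. 91.  0. 46. 30.]
holder-frame mm [   2.7 -199.2  140.2]
-4.4 19.7
side handle 184 ((0.6870918273925781, 3.747647285461426), (90.5440902709961, 16.727724075317383), 0.572293221950531) 0.1344663469577958
top handle 161 ((0.18909454345703125, 1.2156095504760742), (90.21492767333984, 14.495009422302246), 0.2389625757932663) 0.1356005313029173
```

View pics/crop_f.png

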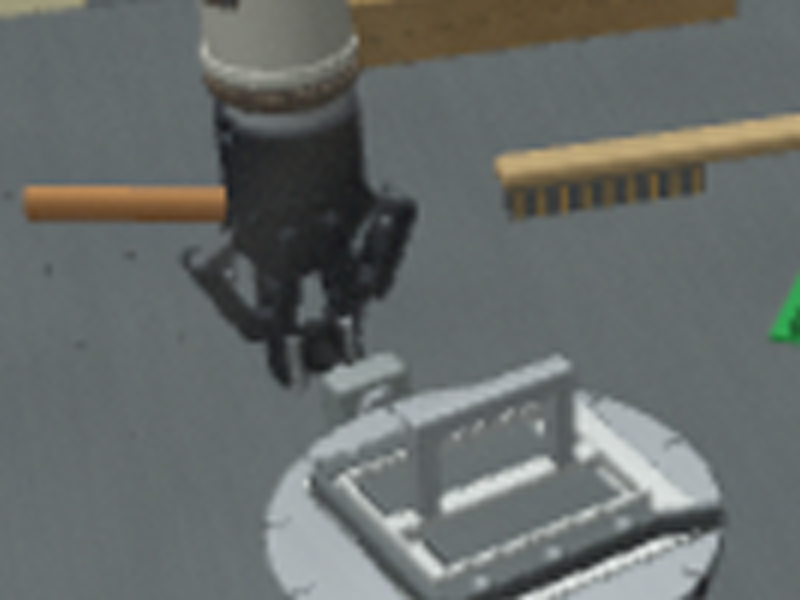

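The knob is held back in the fingers, and the force jumped to 20 N, above the spring's 14 N, so it is against its stop. The tray and disc have not moved. I let it settle briefly, then hand in.

Request:
move_arm --targets '[[[0, 0, 0, 0, 15], [0, 0, 0, 0, 15], [0, 0, 0, 0, 15], [0, 0, 0, 0, 15]]]'

```text
clock: 20.62
ee_pos: [0.6607, -0.1759, 0.2003]
orientation: [[-0.296, 0.955, -0.008], [0.955, 0.296, 0.012], [0.013, -0.004, -1.0]]
ft_force: [-9.1, 17.1, 14.5]
finger_gap: 0.293
finger_force: 108.1
```

```bash
python3 - <<'E'
from h import *
st(); hl(); print(robot.close_job())
E
```

```text
t 20.62 pos [ 0.6607 -0.1759  0.2003] y 17.23 z [-0.0077  0.0117 -0.9999] F [-9.1 17.1 14.5] gap 0.293 ff 108.1 j [14. 43. -1. 91.  0. 46. 30.]
holder-frame mm [   2.8 -199.1  140.3]
the job is handed in; nothing more can be done
None
```

I handed the job in at about 21 s: the loaded tray is home against the stop and let go, the arm is holding the index plunger back against its stop, and the cameras show the table unturned; no verdict was returned.

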